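Fold out the crank and clamp the pump housing

ROBOT

A 6-joint arm with a two-finger parallel gripper is mounted at the origin on the work surface. World frame = base frame: x ahead of the robot, y to its left, z up, the work surface at z = 0. Lengths are in m, angles in rad, forces in N, time in s.
With the tool pointing down it reaches from about 0.35 to 0.875 m from the base axis. Payload 15.5 kg.
Tool frame: the origin (TCP) lies where the fingers leave the gripper's body, on its centre line; the fingertips stand 73 mm ahead of it and the grasp point (between the pads) lies 54 mm ahead of it; x points along the fingers, z is the direction in which the jaws open and shut, and the axes are right-handed (so a half turn about x gives the same grasp; the last joint's range is limited). The gripper opens to 85 mm and grips with 20 to 120 N. Pads are 22 mm wide; open, the fingers measure 114 mm over their backs; the gripper's body (76 mm by 85 mm) begins 54 mm behind the grasp point. The pads swing forward as they close: fully open they stand 13 mm farther back than shut.
Start: joints at [-0.096, 0.494, 1.345, -0, 1.302, -0.096], TCP at [0.625, 0, 0.304] pointing down, gripper open.
Joint ranges: [-2.91, 2.91], [-0.82, 2.16], [0.22, 2.67], [-1.22, 4.37], [0.12, 2.79], [-3.08, 3.08]. Speed limits (rad/s): [1.89, 1.89, 2.57, 3.01, 3.01, 3.01].

INTERFACE

Orientations are given as a rotation vector (axis times angle).
In Python, from rig import r, optics gives the robot as it stands. The module is installed in compiled form; this text tells all that it offers.
- The arm moves only by the shell command python3 -m creep 'ROWS' [FORCE]. ROWS is JSON, a list of rows, each a list of 3 entries, a list of its own where there are three numbers: the closure, from -1 (fully open) to 1 (shut), then the shift along the tool's x, y, z in units of 5 cm (1.0 is 5 cm), then the turn about the tool's x in units of 8 degrees (1.0 is 8 degrees). A call has 1 to 20 rows; each row shifts and turns the pose as measured when the row begins, along the tool's axes as they then stand; what a row does not reach is not made up. A row lasts 1/10 s, in which the tool goes at most 50 mm and 8.59 degrees, less where a joint would pass 70% of its speed; a pose out of reach is approached as far as the arm can. A call with a number of a shift or a turn outside -1 to 1 is refused whole. A call with a gripper value outside its range is refused whole. The fingers move at their own pace and stop on an object; FORCE is the grip in N (left out, the last holds). Time passes only in rows, so rows that do not move let the fingers close. It gives the time, the measured TCP pose, the force and the opening at its end, in the units of the state.
- r.read_state(): the state, without advancing time (a new reading comes with each control period).
- optics.snapshot(name): name is "scene" or "side" or "wrist"; returns a dict with "color" (400x640x3 uint8, red, green, blue), "range_z" (400x640 float32, m along the optical axis (not along the pixel's ray), 0 where there is no reading), "intrinsics" (3x3 intrinsics, pixels), "dist_coeffs" ([k1, k2, p1, p2, k3] as OpenCV has them; the pictures are not rectified), "R" (3x3) and "t" (3): a world point X has camera coordinates R X + t. Camera axes: x right, y down, z forward; pixel columns grow to the right and rows downward; lengths in m; the calibration is good to about 2 mm. A picture is of the moment at which its call begins.
- r.job_done(): hands the job in, once; it reports no verdict.
The state is a dict: "time_s": time; "joint_positions": joint angles; "qvel": joint speeds; "effort": joint torques, N m; "tool_pos": TCP position; "tcp_rot": TCP orientation; "contact_force": force on the tool from outside, world axes, zero at the start; "ft_torque": the same for the moment, N m; "width": opening from 0.0 (shut) to 1.0 (fully open).
Only numpy, scipy, OpenCV 4.12 (cv2) and the standard library are available. Lean on these libraries where they do the work, as an engineer would, in place of code of your own. Each camera call takes 0.05 s, during which the arm holds its last target. There are 200 camera calls.

TASK

Swing the folded crank handle of the rack clamp fully up until it stands upright, then use it to wind the crank clockwise until the jaw holds the aluminium pump housing firmly against the back stop. Snug it by feel and stop when the crank goes firm: the casting is thin-walled and must not be crushed. Leave the handle standing and the housing clamped, do not turn the crank while its handle is folded, do not push the jaw itself, and leave the can, wrench and tin where they are.

Things in the scene. Friction and masses are not known exactly. Their poses are not given: they have to be found in the camera images.
- vise: the fixed blue rack clamp, bolted to the bench: bed 390 x 120 x 20 mm, with a gear head 90 x 100 mm and 85 mm high at one end. Origin on the bench under the vertical crank axis (the centre of the gear head); its +x runs along the bed from the head to jaw, housing and back stop, z up. The bed reaches from 75 mm behind the origin to 315 mm ahead
- crank_axis (a point): point on the vertical crank axis, 100 mm above the bench, mid-thickness of the crank arm: a flat steel bar 14 mm wide and 10 mm thick, top at 105 mm, reaching 84 mm from the axis to one side and 20 mm to the other. It turns with about 5 to 7 N at the upright handle; let go, the crank holds by itself up to about 55 N of clamping
- crank (a joint): turn of the crank, rad, growing clockwise seen from above (0 to 12.5, several turns). At 0 the arm (axis to pivot) points along the clamp's +x. Clockwise drives the jaw towards the back stop, 7 mm per rad. 5 N at the handle turns it slowly, 7 N at a turn in 5 s; on the housing the effort grows by about 0.93 N per 10 N of jaw pressure, so a slow 10 N at the handle means about 50 N of clamping
- pivot (a point): the hinge pin of the folding handle: on the arm, 75 mm from the crank axis, 119 mm above the bench. The pin is level and at right angles to the arm
- handle (a joint): folding angle of the handle, rad: 0 = folded flat over the arm, pointing from the pivot in towards and past the crank axis; 1.57 = upright, at its stop. Stiff hinge that stays where it is left (about 2 to 3 N at the grip to move it)
- grip (a point): point on the handle's centre line, 70 mm from the pivot. Handle: black plastic sleeve, 24 mm diameter, covering 22 to 100 mm from the pivot, spinning freely about its length. Folded, its centre line is 119 mm above the bench, 2 mm of air over the narrower arm, 34 mm above the gear head, so it can be pinched across from above; upright, its end is 219 mm above the bench
- jaw: dark steel sliding jaw, 32 x 90 x 55 mm, top 77 mm above the bench, with a 6 mm rubber face of 86 x 50 mm that yields about 1 mm per 60 N. Origin on the bed level (20 mm above the bench) at the rubber face; axes as the clamp's. It follows the crank
- casting: loose aluminium pump housing, round boss on top: 90 mm long along its x (clamped that way), 66 mm wide (74 over ribs), 68 high, 0.9 kg; stands on the bed between jaw and back stop, touching neither, a little askew. Origin: centre of its underside. The dark back stop (35 x 90 x 55 mm) is pinned 225 to 241 mm from the crank axis along the bed; its place is not reported: feel for it
- can: bystander: black aerosol can with a light top, 62 mm in diameter, 180 mm high, origin at the centre of its foot
- wrench: bystander: steel wrench, 190 mm long, lying flat, origin at its middle underneath
- tin: bystander: open dark metal tin, 84 mm in diameter, 70 mm high, origin at the centre of its foot

How it is judged:
On the way, in this order (a step that is already met when the one before it is completed fails the run):
1. the handle stands upright (folded out past 1.4 rad) (value of joint handle above 1.4 rad), for 0.2 s.
2. the jaw presses on the housing with more than 25 N, handle still out (contact force between jaw and casting above 25 N and value of joint handle above 1.2 rad), for 0.2 s.
At the end, for the whole second after the job is handed in: the housing is at rest and level, clamped between jaw and back stop with more than 15 N, and the handle is left standing (above 1.2 rad) (contact force between jaw and casting above 15 N and value of joint handle above 1.2 rad and linear speed of casting below 0.01 m/s and angle between casting's own z axis and vertical below 0.1 rad); the robot touches nothing.
It fails at once if the housing is crushed (jaw force over 200 N) (contact force between jaw and casting above 200 N).
It fails at once if the crank is turned (its pivot moved over 50 mm) while the handle is not folded out (below 0.9 rad) (distance of pivot from where it was at the start of the episode above 0.05 m and value of joint handle below 0.9 rad).
It fails at once if the robot pushes on the jaw itself (over 5 N) (contact force between any of the fingers, the arm and jaw above 5 N).
It fails at once if a bystander is moved by more than 30 mm (distance of any of can, wrench, tin from where it was at the start of the episode above 0.03 m).
It also fails if it takes over 64 s, if anything falls off the work surface, if the arm or the gripper's body presses on something with over 40 N, if the wrist force passes 120 N, or if a joint passes its speed limit or range.

## Working session

There is one attempt and no reset: what is moved stays moved. The work goes in short steps, Python scripts to look and compute and a shell command to move; the robot and the scene stay as the last step left them, time stands still between calls to the robot, and variables do not carry over. Pictures are saved under pics/ and viewed, about 8 in all and at most 12, crops included, and the job is handed in when it is done.

```bash
mkdir -p pics; cat > h.py <<'E'
from rig import r, optics
import numpy as np, cv2
from scipy.spatial.transform import Rotation as R
def cloud(s):
    z=s["range_z"];h,w=z.shape
    u,v=np.meshgrid(np.arange(w),np.arange(h))
    p=cv2.undistortPoints(np.stack([u,v],-1).reshape(-1,1,2).astype(np.float32),s["intrinsics"],np.array(s["dist_coeffs"])).reshape(h,w,2)
    c=np.dstack([p*z[...,None],z])
    X=(c-np.array(s["t"]))@np.array(s["R"])
    X[z==0]=np.nan
    return X
def st():
    s=r.read_state();print(s["time_s"],np.round(s["tool_pos"],4),np.round(s["contact_force"],2),round(s["width"],3));print(np.round(R.from_rotvec(s["tcp_rot"]).as_matrix(),3).tolist());return s
E
python3 - <<'E'
from h import *
import pickle
d={n:optics.snapshot(n) for n in("scene","side","wrist")}
pickle.dump(d,open("s0.pkl","wb"))
for n in("scene","side"): cv2.imwrite(f"pics/{n}0.png",d[n]["color"][...,::-1])
s=st(); print(np.round(s["joint_positions"],3))
for n in d: print(n,(-np.array(d[n]["R"]).T@np.array(d[n]["t"])).round(3),(d[n]["range_z"]>0).mean())
E
```

```text
0.15 [0.6248 0.     0.3034] [ 0.39 -0.58  0.34] 1.002
[[-0.001, 0.0, 1.0], [0.0, 1.0, -0.0], [-1.0, 0.0, -0.001]]
[-0.096  0.494  1.346  0.     1.303 -0.095]
scene [ 1.55  -0.227  0.74 ] 0.99576953125
side [ 0.338 -1.179  0.947] 0.9960078125
wrist [0.624 0.065 0.374] 0.99627734375
```

View pics/scene0.png

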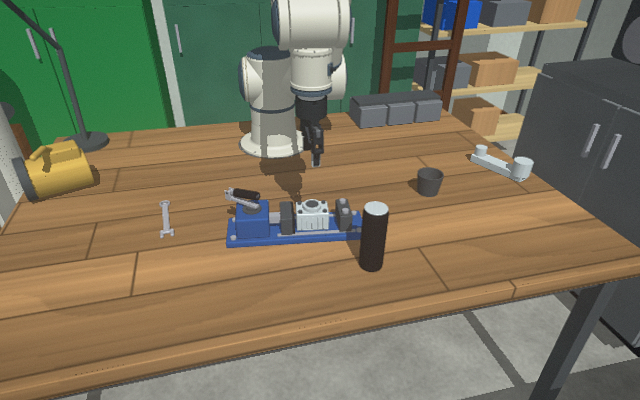

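View pics/side0.png

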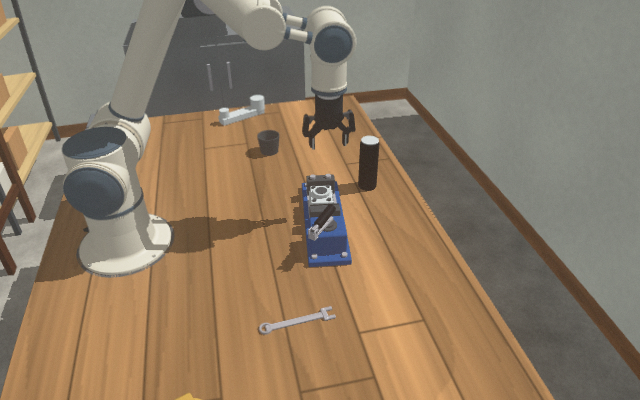

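The scene view shows the blue clamp with its head at about (252,218), the dark handle at (245,194) and the casting at (312,215). The can is at (373,237), close to the stop end. The side view shows the handle at (326,216) and the pivot end at about (314,233).

```bash
python3 - <<'E'
from h import *
import pickle
d=pickle.load(open("s0.pkl","rb"))
P=[];C=[]
for n in("scene","side"):
    X=cloud(d[n]).reshape(-1,3);c=d[n]["color"].reshape(-1,3).astype(int)
    P.append(X);C.append(c)
    blue=(c[:,2]>c[:,0]*1.8)&(c[:,2]>60)&(X[:,2]<.1)&(X[:,2]>0.005)&(X[:,0]>.4)&(X[:,0]<1.0)&(abs(X[:,1])<.4)
    b=X[blue];print(n,blue.sum(),b.min(0).round(3),b.max(0).round(3))
    bed=b[(b[:,2]>.012)&(b[:,2]<.026)];print(" bed",cv2.minAreaRect(bed[:,:2].astype(np.float32)),np.median(bed[:,2]))
    hd=b[(b[:,2]>.078)];print(" head",len(hd),cv2.minAreaRect(hd[:,:2].astype(np.float32)),np.median(hd[:,2]))
    near=(X[:,2]>.09)&(X[:,2]<.14)&(X[:,0]>.5)&(X[:,0]<.85)&(X[:,1]<.05)&(X[:,1]>-.35)
    dark=near&(c.max(1)<70)
    q=X[dark];print(" dark",len(q),cv2.minAreaRect(q[:,:2].astype(np.float32)),np.percentile(q[:,2],[5,50,95]).round(3),q.min(0).round(3),q.max(0).round(3))
    l=X[near&(c.min(1)>90)];print(" light",len(l),cv2.minAreaRect(l[:,:2].astype(np.float32)),np.percentile(l[:,2],[5,50,95]).round(3))
# crops
a=cv2.resize(d["scene"]["color"][170:260,210:400],None,fx=4,fy=4,interpolation=cv2.INTER_CUBIC)
b=cv2.resize(d["side"]["color"][165:275,280:400],None,fx=2,fy=2,interpolation=cv2.INTER_CUBIC)
w=cv2.resize(d["wrist"]["color"],(360,225))
o=np.zeros((590,760,3),np.uint8);o[:360]=a;o[365:585,:240]=b;o[365:590,260:620]=w
cv2.imwrite("pics/c0.png",o[...,::-1])
E
```

```text
scene 2300 [ 0.522 -0.238  0.005] [0.686 0.158 0.09 ]
 bed ((0.6062612533569336, -0.03958462178707123), (0.3864154517650604, 0.1206463873386383), 82.46492004394531) 0.020568256843398438
 head 446 ((0.5885371565818787, -0.15712358057498932), (0.0871407687664032, 0.09830749034881592), 81.50798034667969) 0.08571767644537195
 dark 147 ((0.5774301886558533, -0.16871799528598785), (0.07521914690732956, 0.02394886501133442), 45.44112014770508) [0.122 0.133 0.139] [ 0.548 -0.202  0.09 ] [ 0.61  -0.135  0.14 ]
 light 285 ((0.5874130725860596, -0.10182768106460571), (0.2665654122829437, 0.07179820537567139), 73.80413818359375) [0.09  0.105 0.126]
side 660 [ 0.517 -0.239  0.013] [0.677 0.155 0.088]
 bed ((0.6007533073425293, -0.04453328251838684), (0.3876623511314392, 0.11676150560379028), 81.89208984375) 0.018670738766933842
 head 313 ((0.5844764709472656, -0.16314591467380524), (0.08926758170127869, 0.0951405018568039), 82.34663391113281) 0.08369728925916557
 dark 160 ((0.5735507011413574, -0.1724063605070114), (0.08186231553554535, 0.02297176793217659), 43.34040832519531) [0.122 0.133 0.139] [ 0.54  -0.205  0.115] [ 0.608 -0.144  0.14 ]
 light 233 ((0.5846387147903442, -0.11187887191772461), (0.25578734278678894, 0.0690583884716034), 73.30667114257812) [0.093 0.104 0.126]
```

View pics/c0.png

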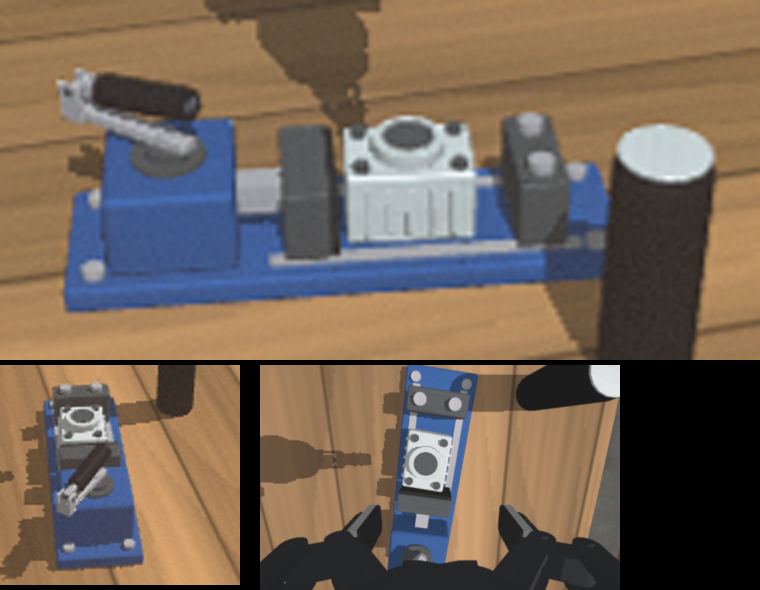

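```bash
python3 - <<'E'
from h import *
import pickle
d=pickle.load(open("s0.pkl","rb"))
o=np.array([.587,-.161]);a=np.radians(82.1);ex=np.array([np.cos(a),np.sin(a)]);ey=np.array([-ex[1],ex[0]])
for n in("scene","side","wrist"):
    X=cloud(d[n]).reshape(-1,3);c=d[n]["color"].reshape(-1,3).astype(int)
    near=(np.hypot(X[:,0]-o[0],X[:,1]-o[1])<.12)&(X[:,2]>.113)&(X[:,2]<.16)
    q=X[near&(c.max(1)<75)]
    if len(q)>20:
        vx,vy,x0,y0=cv2.fitLine(q[:,:2].astype(np.float32),cv2.DIST_HUBER,0,.01,.01).ravel()
        t=(q[:,:2]-[x0,y0])@[vx,vy]
        print(n,len(q),"dir",np.degrees(np.arctan2(vy,vx)),"c",x0,y0,"t",np.percentile(t,[1,99]),"axis offset",((o-[x0,y0])@np.array([-vy,vx])))
        for lo in np.arange(-.04,.04,.02):
            k=(t>lo)&(t<lo+.02)
            if k.sum()>3: print("   t",lo.round(3),"ztop",np.percentile(q[k,2],90).round(4))
    l=X[near&(c.min(1)>90)]
    if len(l):print(" light",len(l),l.mean(0).round(3),l.min(0).round(3),l.max(0).round(3))
    # profile along clamp x
    cx=(X[:,:2]-o)@ex; cy=(X[:,:2]-o)@ey
    for nm,zl,zh,f in(("jaw/stop",.068,.083,c.max(1)<120),("cast",.075,.1,c.min(1)>130)):
        k=f&(abs(cy)<.05)&(cx>.05)&(cx<.3)&(X[:,2]>zl)&(X[:,2]<zh)
        hist,e=np.histogram(cx[k],np.arange(.05,.3,.005));print(n,nm,[(int(e[i]*1000+.5),int(v)) for i,v in enumerate(hist) if v>2])
E
```

```text
scene 200 dir 47.67535 c 0.5817755 -0.17219982 t [-0.03827687  0.03716556] axis offset 0.003678478897611918
   t -0.04 ztop 0.1365
   t -0.02 ztop 0.1402
   t 0.0 ztop 0.1436
   t 0.02 ztop 0.1448
 light 50 [ 0.539 -0.209  0.124] [ 0.518 -0.224  0.114] [ 0.6   -0.138  0.137]
scene jaw/stop [(75, 8), (80, 38), (85, 35), (90, 37), (95, 38), (100, 38), (105, 39), (110, 35), (115, 14), (120, 3), (130, 9), (135, 11), (200, 12), (205, 5), (240, 38), (245, 40), (250, 25), (255, 15), (260, 15), (265, 24), (270, 28)]
scene cast [(120, 3), (125, 21), (130, 11), (135, 10), (140, 23), (145, 25), (150, 21), (155, 19), (160, 14), (165, 13), (170, 15), (175, 18), (180, 15), (185, 26), (190, 16), (195, 20), (200, 11), (205, 16), (210, 13), (250, 11), (255, 17), (260, 21), (265, 5)]
side 220 dir 41.901913 c 0.5821172 -0.16976361 t [-0.04894476  0.03222707] axis offset 0.003261645236390782
   t -0.04 ztop 0.1367
   t -0.02 ztop 0.1391
   t 0.0 ztop 0.1435
   t 0.02 ztop 0.145
 light 68 [ 0.535 -0.211  0.122] [ 0.518 -0.229  0.113] [ 0.585 -0.176  0.129]
side jaw/stop [(70, 3), (75, 34), (80, 31), (85,
[... 351 characters left out ...]
 (165, 6), (170, 4), (175, 8), (180, 4), (185, 10), (190, 7), (200, 4), (245, 7), (250, 7), (255, 9), (260, 6)]
wrist jaw/stop [(75, 15), (80, 415), (85, 472), (90, 466), (95, 483), (100, 481), (105, 559), (110, 507), (115, 406), (125, 9), (130, 118), (135, 125), (140, 11), (195, 57), (200, 156), (205, 57), (240, 614), (245, 675), (250, 472), (255, 410), (260, 434), (265, 607), (270, 698), (275, 39)]
wrist cast [(120, 41), (125, 278), (130, 235), (135, 261), (140, 267), (145, 336), (150, 278), (155, 209), (160, 175), (165, 177), (170, 195), (175, 227), (180, 310), (185, 454), (190, 486), (195, 336), (200, 261), (205, 376), (210, 206), (245, 24), (250, 242), (255, 303), (260, 265), (265, 75)]
```

```bash
python3 -m creep '[[-1,[0.1,-0.5,-0.13],0],[-1,[0.2,-0.6,-0.15],0],[-1,[0.2,-0.6,-0.15],0],[-1,[0.2,-0.6,-0.15],0],[-1,[0.2,-0.6,-0.15],0],[-1,[0.2,-0.43,-0.14],0],[-1,[0,0,0],0.95],[-1,[0,0,0],0.95],[-1,[0,0,0],0.95],[-1,[0,0,0],0.95],[-1,[0,0,0],0.95],[-1,[0,0,0],0.95]]' 40
cat >> h.py <<'E'
def go(x,y,z,s):
    M=R.from_rotvec(s["tcp_rot"]).as_matrix()
    print("shift units",np.round(M.T@(np.array([x,y,z])-s["tool_pos"])/.05,3))
E
python3 -c "
from h import *
s=st();go(.5813,-.1666,.183,s)"
```

```text
time_s: 1.35
tool_pos: [0.5782, -0.1729, 0.2434]
tcp_rot: [0.643, 1.479, -0.643]
contact_force: [0.7, -0.4, -1.1]
width: 0.998
1.35 [ 0.5782 -0.1729  0.2434] [ 0.68 -0.42 -1.06] 0.998
[[-0.005, 0.733, 0.68], [0.002, 0.68, -0.733], [-1.0, -0.002, -0.005]]
shift units [ 1.207  0.134 -0.044]
```

```bash
python3 -m creep '[[-1,[0.3,0.07,-0.02],-0.2],[-1,[0.4,0.06,-0.02],0],[-1,[0.35,0,0],0],[-1,[0.15,0,0],0],[-1,[0,0,0],0]]'
python3 -c "
from h import *
s=st();go(.5813,-.1666,.183,s)
w=optics.snapshot('wrist');cv2.imwrite('pics/w1.png',w['color'][...,::-1])"
```

```text
time_s: 1.85
tool_pos: [0.5814, -0.1667, 0.1814]
tcp_rot: [0.626, 1.484, -0.626]
contact_force: [0.4, -0.4, 0.2]
width: 0.999
1.85 [ 0.5814 -0.1667  0.1814] [ 0.4  -0.4   0.16] 0.999
[[-0.005, 0.718, 0.696], [0.002, 0.696, -0.718], [-1.0, -0.002, -0.005]]
shift units [-0.032  0.001 -0.003]
```

View pics/w1.png

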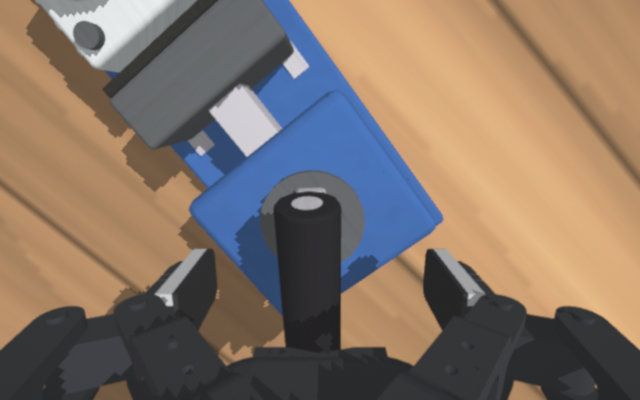

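The wrist view shows the handle (column ~310) upright in the frame and centred between the pads at columns ~215 and ~425, so I close.

```bash
python3 -m creep '[[0.3,[0,0,0],0],[0.6,[0,0,0],0],[0.8,[0,0,0],0],[1,[0,0,0],0],[1,[0,0,0],0],[1,[0,0,0],0],[1,[0,0,0],0]]' 40
python3 -c "
from h import *
s=st()"
```

```text
time_s: 2.6
tool_pos: [0.5805, -0.1644, 0.1845]
tcp_rot: [0.628, 1.487, -0.624]
contact_force: [-2.1, 0.1, -0.4]
width: 0.266
2.6 [ 0.5805 -0.1644  0.1845] [-2.09  0.12 -0.39] 0.266
[[-0.006, 0.717, 0.697], [0.006, 0.697, -0.717], [-1.0, -0.0, -0.008]]
```

```bash
python3 -m creep '[[1,[-0.135,-0.03,0],0],[1,[-0.13,-0.04,0],0],[1,[-0.125,-0.055,0],0],[1,[-0.12,-0.07,0],0],[1,[-0.11,-0.08,0],0]]'
cat >> h.py <<'E'
def hinge(s,px,py):
    M=R.from_rotvec(s["tcp_rot"]).as_matrix();g=np.array(s["tool_pos"])+.054*M[:,0];v=g-np.array([px,py,.119])
    print("grip",g.round(4),"r",np.linalg.norm(v).round(4),"theta",np.arctan2(v[2],v@np.array([M[0,1],M[1,1],0])).round(3),"F tool",(M.T@np.array(s["contact_force"])).round(1))
E
python3 -c "
from h import *
s=st();hinge(s,.5318,-.2118)"
```

```text
time_s: 3.1
tool_pos: [0.5693, -0.1745, 0.2167]
tcp_rot: [0.629, 1.49, -0.624]
contact_force: [0.3, 1.0, -9.7]
width: 0.266
3.1 [ 0.5693 -0.1745  0.2167] [ 0.35  0.99 -9.72] 0.266
[[-0.009, 0.718, 0.696], [0.007, 0.697, -0.717], [-1.0, -0.001, -0.011]]
grip [ 0.5689 -0.1741  0.1627] r 0.0686 theta 0.691 F tool [ 9.7  1.  -0.4]
```

```bash
python3 -m creep '[[1,[-0.1,-0.095,0],0],[1,[-0.09,-0.105,0],0],[1,[-0.08,-0.11,0],0],[1,[-0.07,-0.12,0],0],[1,[-0.06,-0.125,0],0],[1,[-0.045,-0.13,0],0]]'
python3 -c "
from h import *
s=st();hinge(s,.5318,-.2118)"
```

```text
time_s: 3.7
tool_pos: [0.543, -0.2004, 0.2413]
tcp_rot: [0.63, 1.489, -0.623]
contact_force: [1.4, 3.0, -9.9]
width: 0.266
3.7 [ 0.543  -0.2004  0.2413] [ 1.41  2.97 -9.9 ] 0.266
[[-0.007, 0.718, 0.696], [0.008, 0.696, -0.718], [-1.0, -0.0, -0.011]]
grip [ 0.5426 -0.2     0.1873] r 0.0702 theta 1.341 F tool [ 9.9  3.1 -1. ]
```

```bash
python3 -m creep '[[1,[-0.01,-0.1,0],0],[1,[0,-0.1,0],0],[1,[0,-0.1,0],0],[1,[0,-0.05,0],0],[1,[0.0,0,0],0]]'
python3 -c "
from h import *
s=st();hinge(s,.5318,-.2118)"
```

```text
time_s: 4.2
tool_pos: [0.5294, -0.2136, 0.2434]
tcp_rot: [0.633, 1.486, -0.622]
contact_force: [2.6, 5.0, -10.0]
width: 0.254
4.2 [ 0.5294 -0.2136  0.2434] [  2.56   5.   -10.03] 0.254
[[-0.004, 0.719, 0.695], [0.009, 0.695, -0.719], [-1.0, 0.003, -0.009]]
grip [ 0.5292 -0.2131  0.1894] r 0.0705 theta 1.61 F tool [10.1  5.3 -1.7]
```

```bash
python3 -m creep '[[1,[0.03,-0.08,0],0],[1,[0.02,-0.08,0],0],[1,[0,0,0],0]]'
python3 -c "
from h import *
s=st();hinge(s,.5318,-.2118)
w=optics.snapshot('side')['color'];v=optics.snapshot('scene')['color']
o=np.hstack([cv2.resize(w[140:275,260:400],None,fx=3,fy=3),cv2.resize(v[125:260,200:320],None,fx=3,fy=3)])
cv2.imwrite('pics/u.png',o[...,::-1])"
```

```text
time_s: 4.5
tool_pos: [0.5237, -0.2196, 0.2425]
tcp_rot: [0.634, 1.483, -0.621]
contact_force: [0.1, 2.8, -9.9]
width: 0.232
4.5 [ 0.5237 -0.2196  0.2425] [ 0.14  2.78 -9.85] 0.232
[[-0.001, 0.719, 0.695], [0.009, 0.695, -0.719], [-1.0, 0.005, -0.007]]
grip [ 0.5236 -0.2191  0.1885] r 0.0704 theta 1.727 F tool [ 9.9  2.  -1.8]
```

View pics/u.png

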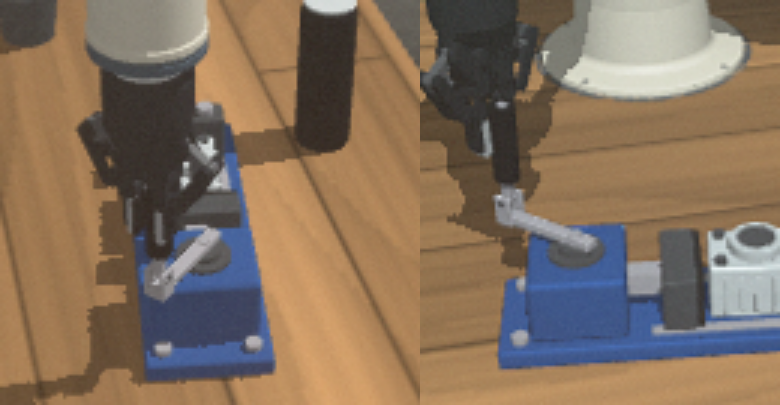

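Both views show the handle standing upright at the outer end of the arm, in the pads. The opening shrank by 3 mm, so the pads slid about 6 mm past the handle's centre at the stop. I re-centre the grip.

```bash
python3 -m creep '[[0,[0,0,0],0],[0,[0,0,0],0],[0,[0.1,0.12,0],0],[0,[0,0,0],0],[1,[0,0,0],0],[1,[0,0,0],0],[1,[0,0,0],0],[1,[0,0,0],0],[1,[0,0,0],0]]' 50
python3 -c "
from h import *
s=st();hinge(s,.5318,-.2118)"
```

```text
time_s: 5.5
tool_pos: [0.5296, -0.2161, 0.2386]
tcp_rot: [0.631, 1.479, -0.622]
contact_force: [-1.0, 0.5, 0.3]
width: 0.269
5.5 [ 0.5296 -0.2161  0.2386] [-1.03  0.51  0.25] 0.269
[[0.001, 0.718, 0.696], [0.005, 0.696, -0.718], [-1.0, 0.005, -0.003]]
grip [ 0.5297 -0.2158  0.1846] r 0.0657 theta 1.636 F tool [-0.3 -0.4 -1.1]
```

```bash
cat >> h.py <<'E'
import json,os
def crank(c=(.586,-.1615),n=6,step=.18,save=True,ph=0.0):
    s=r.read_state();M=R.from_rotvec(s["tcp_rot"]).as_matrix();g=np.array(s["tool_pos"])+.054*M[:,0]
    v=g[:2]-c;rad=np.hypot(*v);phi=np.arctan2(v[1],v[0]);f=np.array(s["contact_force"])
    t=np.array([np.sin(phi),-np.cos(phi),0]);rr=np.array([np.cos(phi),np.sin(phi),0])
    print(round(s["time_s"],2),"grip",g.round(4),"rad",rad.round(4),"phi",phi.round(3),"tangF",(-(f@t)).round(2),"radF",(f@rr).round(2),"fz",f[2].round(2),"w",round(s["width"],3))
    if save: open("track","a").write(f"{g[0]} {g[1]}\n")
    if n:
        d=step*.05/.075;rows=[]
        for i in range(n):
            a=phi-d*(i+.5)-ph;w=np.array([np.sin(a),-np.cos(a),0])*step
            rows.append([round(float(x),2) for x in M.T@w])
        print(rows)
E
python3 -m creep '[[1,[0,0.01,-0.18],0],[1,[0,0.03,-0.18],0],[1,[0,0.05,-0.17],0],[1,[0,0.07,-0.165],0],[1,[0,0.09,-0.155],0],[1,[0,0.11,-0.14],0]]' 60
python3 -c "
from h import *
crank()"
```

```text
time_s: 6.1
tool_pos: [0.5075, -0.1721, 0.2386]
tcp_rot: [0.625, 1.473, -0.629]
contact_force: [-4.5, -8.7, 1.4]
width: 0.261
6.1 grip [ 0.5077 -0.1723  0.1846] rad 0.0791 phi -3.004 tangF 8.03 radF 5.68 fz 1.35 w 0.261
[[-0.0, 0.11, -0.14], [-0.0, 0.13, -0.12], [-0.0, 0.14, -0.11], [-0.0, 0.16, -0.09], [-0.0, 0.17, -0.07], [-0.0, 0.17, -0.05]]
```

```bash
python3 -m creep '[[1,[0,0,0],0],[1,[0,0,0],0]]'
python3 -c "
from h import *
crank()
w=optics.snapshot('side')['color'];v=optics.snapshot('scene')['color']
o=np.hstack([cv2.resize(w[140:275,260:400],None,fx=3,fy=3),cv2.resize(v[125:260,200:320],None,fx=3,fy=3)])
cv2.imwrite('pics/u2.png',o[...,::-1])"
```

```text
time_s: 6.3
tool_pos: [0.5067, -0.1713, 0.2387]
tcp_rot: [0.624, 1.474, -0.63]
contact_force: [0.8, -2.0, 0.6]
width: 0.262
6.3 grip [ 0.5068 -0.1716  0.1847] rad 0.0798 phi -3.015 tangF 2.06 radF -0.51 fz 0.59 w 0.262
[[-0.0, 0.12, -0.14], [-0.0, 0.13, -0.12], [-0.0, 0.15, -0.11], [-0.0, 0.16, -0.09], [-0.0, 0.17, -0.07], [-0.0, 0.17, -0.05]]
```

View pics/u2.png

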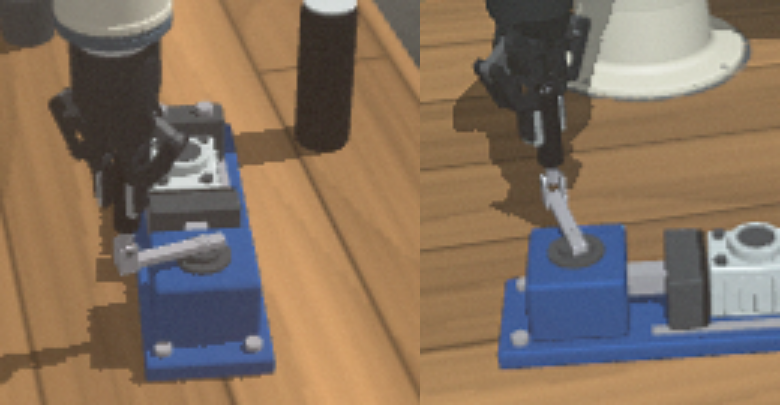

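```bash
python3 -m creep '[[1,[0,0.12,-0.14],0],[1,[0,0.13,-0.12],0],[1,[0,0.15,-0.11],0],[1,[0,0.16,-0.09],0],[1,[0,0.17,-0.07],0],[1,[0,0.17,-0.05],0]]'
python3 -c "
from h import *
crank((.583,-.161))"
```

```text
time_s: 7.0
tool_pos: [0.5172, -0.1216, 0.2386]
tcp_rot: [0.622, 1.475, -0.637]
contact_force: [-4.8, -4.9, 5.8]
width: 0.266
7.0 grip [ 0.5171 -0.1221  0.1846] rad 0.0765 phi 2.609 tangF 6.66 radF 1.69 fz 5.77 w 0.266
[[-0.0, 0.18, -0.04], [-0.0, 0.18, -0.02], [-0.0, 0.18, 0.0], [-0.0, 0.18, 0.03], [-0.0, 0.17, 0.05], [-0.0, 0.17, 0.07]]
```

```bash
python3 -m creep '[[1,[0,0.18,-0.04],0],[1,[0,0.18,-0.02],0],[1,[0,0.18,0],0],[1,[0,0.18,0.03],0],[1,[0,0.17,0.05],0],[1,[0,0.17,0.07],0]]'
python3 -c "
from h import *
crank((.583,-.161))"
```

```text
time_s: 7.6
tool_pos: [0.5585, -0.0891, 0.2385]
tcp_rot: [0.62, 1.475, -0.641]
contact_force: [-4.6, -9.0, 1.6]
width: 0.261
7.6 grip [ 0.5583 -0.0898  0.1845] rad 0.0753 phi 1.905 tangF 7.33 radF -6.99 fz 1.57 w 0.261
[[-0.0, 0.16, 0.08], [-0.0, 0.15, 0.1], [-0.0, 0.13, 0.12], [-0.0, 0.12, 0.14], [-0.0, 0.1, 0.15], [0.0, 0.08, 0.16]]
```

```bash
python3 -c "
from h import *
p=np.loadtxt('track');p=np.vstack([p,[.5297,-.2158]])
from scipy.optimize import least_squares
f=least_squares(lambda c:np.hypot(*(p-c).T)-.075,[.585,-.161]);print(f.x,f.fun)
crank(tuple(f.x),save=False)"
```

```text
[ 0.58134825 -0.16118001] [-5.05256544e-04  2.29101096e-04  1.86233743e-04 -1.59740057e-05
  1.72372896e-04]
7.6 grip [ 0.5583 -0.0898  0.1845] rad 0.075 phi 1.883 tangF 7.18 radF -7.15 fz 1.57 w 0.261
[[-0.0, 0.16, 0.09], [-0.0, 0.15, 0.11], [-0.0, 0.13, 0.12], [-0.0, 0.12, 0.14], [-0.0, 0.1, 0.15], [0.0, 0.08, 0.16]]
```

```bash
python3 -m creep '[[1,[0,0.15,0.11],0],[1,[0,0.14,0.12],0],[1,[0,0.12,0.14],0],[1,[0,0.1,0.15],0],[1,[0,0.08,0.16],0],[1,[0,0.06,0.17],0]]'
python3 -c "
from h import *
crank((.5815,-.161),n=8,step=.12)"
```

```text
time_s: 8.2
tool_pos: [0.6103, -0.0941, 0.2384]
tcp_rot: [0.623, 1.484, -0.639]
contact_force: [-5.2, 7.3, 6.9]
width: 0.268
8.2 grip [ 0.6097 -0.0945  0.1844] rad 0.0723 phi 1.169 tangF 7.64 radF 4.7 fz 6.92 w 0.268
[[-0.0, 0.04, 0.11], [-0.0, 0.03, 0.12], [-0.0, 0.02, 0.12], [-0.0, 0.02, 0.12], [-0.0, 0.01, 0.12], [-0.0, -0.0, 0.12], [-0.0, -0.01, 0.12], [-0.0, -0.02, 0.12]]
```

```bash
python3 -m creep '[[1,[-0.02,0.06,0.1],0],[1,[0,0.05,0.11],0],[1,[0,0.03,0.12],0],[1,[0,0.02,0.12],0],[1,[0,0.01,0.12],0],[1,[0,0,0.12],0],[1,[0,-0.01,0.12],0]]'
python3 -c "
from h import *
crank((.5815,-.161),n=8,step=.12)"
```

```text
time_s: 8.9
tool_pos: [0.6414, -0.1176, 0.2384]
tcp_rot: [0.624, 1.496, -0.641]
contact_force: [-6.4, 3.1, 6.8]
width: 0.268
8.9 grip [ 0.6402 -0.1178  0.1844] rad 0.0729 phi 0.635 tangF 6.29 radF -3.31 fz 6.84 w 0.268
[[-0.0, -0.02, 0.12], [-0.0, -0.03, 0.12], [-0.0, -0.04, 0.11], [-0.0, -0.05, 0.11], [-0.0, -0.06, 0.11], [-0.0, -0.06, 0.1], [0.0, -0.07, 0.1], [0.0, -0.08, 0.09]]
```

```bash
python3 -m creep '[[1,[0,-0.03,0.12],0],[1,[0,-0.04,0.12],0],[1,[0,-0.05,0.11],0],[1,[0,-0.055,0.11],0],[1,[0,-0.06,0.1],0],[1,[0,-0.07,0.1],0]]'
python3 -c "
from h import *
crank((.5815,-.161),n=8,step=.08)"
```

```text
time_s: 9.5
tool_pos: [0.6538, -0.1493, 0.2382]
tcp_rot: [0.629, 1.499, -0.635]
contact_force: [-0.8, 6.1, 3.4]
width: 0.269
9.5 grip [ 0.6527 -0.149   0.1842] rad 0.0722 phi 0.167 tangF 6.18 radF 0.24 fz 3.39 w 0.269
[[-0.0, -0.05, 0.06], [-0.0, -0.05, 0.06], [-0.0, -0.05, 0.06], [-0.0, -0.06, 0.06], [-0.0, -0.06, 0.05], [-0.0, -0.06, 0.05], [-0.0, -0.06, 0.05], [0.0, -0.07, 0.04]]
```

```bash
python3 -m creep '[[1,[0,-0.045,0.065],0],[1,[0,-0.05,0.06],0],[1,[0,-0.05,0.06],0],[1,[0,-0.055,0.06],0]]'
python3 -c "
from h import *
crank((.5815,-.161),n=8,step=.08)"
```

```text
time_s: 9.9
tool_pos: [0.6555, -0.1631, 0.2381]
tcp_rot: [0.633, 1.501, -0.631]
contact_force: [-3.4, 6.6, 3.4]
width: 0.268
9.9 grip [ 0.6544 -0.1626  0.1841] rad 0.0729 phi -0.022 tangF 6.57 radF -3.54 fz 3.39 w 0.268
[[-0.0, -0.06, 0.05], [-0.0, -0.06, 0.05], [-0.0, -0.06, 0.05], [-0.0, -0.07, 0.05], [-0.0, -0.07, 0.04], [-0.0, -0.07, 0.04], [-0.0, -0.07, 0.03], [-0.0, -0.07, 0.03]]
```

```bash
python3 -m creep '[[1,[0,-0.06,0.05],0],[1,[0,-0.06,0.05],0],[1,[0,-0.065,0.05],0],[1,[0,-0.07,0.045],0]]'
python3 -c "
from h import *
crank((.5815,-.161),n=8,step=.08)"
```

```text
time_s: 10.3
tool_pos: [0.6542, -0.1768, 0.2381]
tcp_rot: [0.637, 1.5, -0.626]
contact_force: [-0.5, 6.6, 2.4]
width: 0.266
10.3 grip [ 0.6533 -0.176   0.1841] rad 0.0733 phi -0.206 tangF 6.38 radF -1.85 fz 2.39 w 0.266
[[-0.0, -0.07, 0.04], [-0.0, -0.07, 0.04], [-0.0, -0.07, 0.04], [-0.0, -0.07, 0.03], [-0.0, -0.07, 0.03], [-0.0, -0.08, 0.02], [-0.0, -0.08, 0.02], [-0.0, -0.08, 0.02]]
```

```bash
python3 -m creep '[[1,[0,-0.07,0.04],0],[1,[0,-0.07,0.04],0],[1,[0,-0.07,0.035],0],[1,[0,-0.07,0.03],0]]'
python3 -c "
from h import *
crank((.5815,-.161),n=8,step=.06)"
```

```text
time_s: 10.7
tool_pos: [0.6509, -0.1897, 0.2381]
tcp_rot: [0.64, 1.498, -0.621]
contact_force: [1.6, 6.5, 2.0]
width: 0.263
10.7 grip [ 0.6501 -0.1887  0.1841] rad 0.074 phi -0.383 tangF 6.59 radF -0.9 fz 1.96 w 0.263
[[-0.0, -0.06, 0.02], [-0.0, -0.06, 0.02], [-0.0, -0.06, 0.02], [-0.0, -0.06, 0.02], [-0.0, -0.06, 0.01], [-0.0, -0.06, 0.01], [-0.0, -0.06, 0.01], [-0.0, -0.06, 0.01]]
```

```bash
python3 -m creep '[[1,[0,-0.06,0.025],0],[1,[0,-0.06,0.02],0],[1,[0,-0.06,0.02],0],[1,[0,-0.06,0.015],0]]'
python3 -c "
from h import *
crank((.5815,-.161),n=8,step=.06)"
```

```text
time_s: 11.1
tool_pos: [0.6468, -0.1989, 0.238]
tcp_rot: [0.644, 1.496, -0.616]
contact_force: [1.8, 5.6, 1.7]
width: 0.264
11.1 grip [ 0.6463 -0.1977  0.1841] rad 0.0745 phi -0.515 tangF 5.76 radF -1.17 fz 1.72 w 0.264
[[-0.0, -0.06, 0.02], [-0.0, -0.06, 0.01], [-0.0, -0.06, 0.01], [-0.0, -0.06, 0.01], [-0.0, -0.06, 0.01], [-0.0, -0.06, 0.0], [-0.0, -0.06, 0.0], [-0.0, -0.06, -0.0]]
```

```bash
python3 -m creep '[[1,[0,-0.06,0.015],0],[1,[0,-0.06,0.01],0],[1,[0,-0.06,0.01],0],[1,[0,-0.06,0.01],0],[1,[0,-0.06,0.005],0]]'
python3 -c "
from h import *
crank((.5815,-.161),n=8,step=.06)"
```

```text
time_s: 11.6
tool_pos: [0.6406, -0.2089, 0.238]
tcp_rot: [0.648, 1.491, -0.609]
contact_force: [3.3, 5.1, 0.5]
width: 0.262
11.6 grip [ 0.6404 -0.2075  0.184 ] rad 0.075 phi -0.667 tangF 6.05 radF -0.59 fz 0.45 w 0.262
[[-0.0, -0.06, 0.01], [-0.0, -0.06, 0.0], [-0.0, -0.06, 0.0], [-0.0, -0.06, -0.0], [-0.0, -0.06, -0.0], [-0.0, -0.06, -0.01], [-0.0, -0.06, -0.01], [-0.0, -0.06, -0.01]]
```

```bash
python3 -m creep '[[1,[0,-0.06,0.005],0],[1,[0,-0.06,0],0],[1,[0,-0.06,0],0],[1,[0,-0.06,0],0],[1,[0,-0.06,-0.005],0]]'
python3 -c "
from h import *
crank((.5815,-.161),n=8,step=.06)"
```

```text
time_s: 12.1
tool_pos: [0.6331, -0.2176, 0.2379]
tcp_rot: [0.651, 1.485, -0.604]
contact_force: [4.6, 4.6, 0.0]
width: 0.267
12.1 grip [ 0.6334 -0.216   0.1839] rad 0.0756 phi -0.814 tangF 6.5 radF -0.21 fz 0.05 w 0.267
[[-0.0, -0.06, -0.0], [-0.0, -0.06, -0.0], [-0.0, -0.06, -0.01], [-0.0, -0.06, -0.01], [-0.0, -0.06, -0.01], [-0.0, -0.06, -0.01], [-0.0, -0.06, -0.02], [-0.0, -0.06, -0.02]]
```

```bash
python3 -m creep '[[1,[0,-0.06,0],0],[1,[0,-0.06,-0.005],0],[1,[0,-0.06,-0.01],0]]'
python3 -c "
from h import *
crank((.5815,-.161),n=8,step=.06)"
```

```text
time_s: 12.4
tool_pos: [0.6281, -0.2222, 0.2379]
tcp_rot: [0.653, 1.481, -0.6]
contact_force: [5.7, 4.3, -0.4]
width: 0.268
12.4 grip [ 0.6286 -0.2205  0.1839] rad 0.0759 phi -0.901 tangF 7.14 radF 0.18 fz -0.42 w 0.268
[[-0.0, -0.06, -0.01], [-0.0, -0.06, -0.01], [-0.0, -0.06, -0.01], [-0.0, -0.06, -0.01], [-0.0, -0.06, -0.02], [-0.0, -0.06, -0.02], [-0.0, -0.06, -0.02], [-0.0, -0.06, -0.02]]
```

```bash
python3 -m creep '[[1,[0,-0.06,-0.005],0],[1,[0,-0.06,-0.01],0],[1,[0,-0.06,-0.01],0]]'
python3 -c "
from h import *
crank((.5815,-.161),n=8,step=.06)"
```

```text
time_s: 12.7
tool_pos: [0.6227, -0.2266, 0.2378]
tcp_rot: [0.655, 1.478, -0.597]
contact_force: [4.8, 5.3, 0.6]
width: 0.263
12.7 grip [ 0.6235 -0.2248  0.1839] rad 0.0764 phi -0.989 tangF 6.88 radF -1.8 fz 0.58 w 0.263
[[-0.0, -0.06, -0.01], [-0.0, -0.06, -0.01], [-0.0, -0.06, -0.02], [-0.0, -0.06, -0.02], [-0.0, -0.06, -0.02], [-0.0, -0.06, -0.02], [-0.0, -0.05, -0.03], [-0.0, -0.05, -0.03]]
```

```bash
python3 -m creep '[[1,[0,-0.055,-0.02],0],[1,[0,-0.055,-0.02],0],[1,[0,-0.055,-0.025],0]]'
python3 -c "
from h import *
crank((.5815,-.161),n=8,step=.06)
v=optics.snapshot('scene')['color'];w=optics.snapshot('side')['color']
o=np.hstack([cv2.resize(w[140:275,260:400],None,fx=2.5,fy=2.5),cv2.resize(v[125:260,220:400],None,fx=2.5,fy=2.5)])
cv2.imwrite('pics/u3.png',o[...,::-1])"
```

```text
time_s: 13.0
tool_pos: [0.6172, -0.2298, 0.2378]
tcp_rot: [0.656, 1.471, -0.594]
contact_force: [7.7, 3.0, -3.2]
width: 0.261
13.0 grip [ 0.6184 -0.228   0.1839] rad 0.0765 phi -1.068 tangF 8.16 radF 1.06 fz -3.23 w 0.261
[[-0.0, -0.06, -0.02], [-0.0, -0.06, -0.02], [-0.0, -0.06, -0.02], [-0.0, -0.06, -0.02], [-0.0, -0.05, -0.03], [-0.0, -0.05, -0.03], [-0.0, -0.05, -0.03], [-0.0, -0.05, -0.03]]
```

View pics/u3.png

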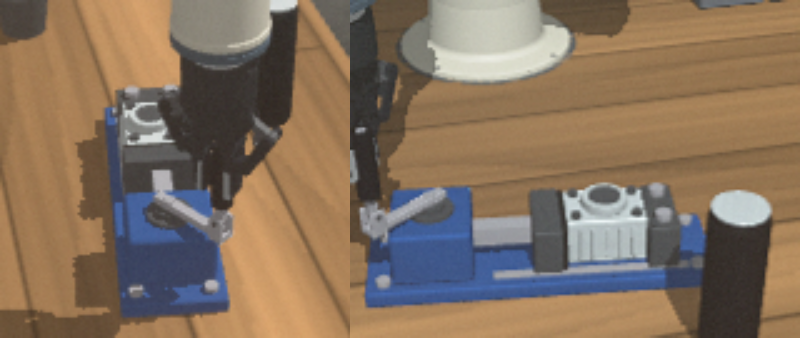

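The scene view shows the housing (605,225) closed up between the jaw (545,230) and the stop (660,225), with the handle upright. The effort is starting to rise.

```bash
python3 -m creep '[[1,[0,-0.055,-0.02],0],[1,[0,-0.055,-0.02],0]]'
python3 -c "
from h import *
crank((.5815,-.161),n=6,step=.06)"
```

```text
time_s: 13.3
tool_pos: [0.6139, -0.2317, 0.2378]
tcp_rot: [0.657, 1.467, -0.592]
contact_force: [7.7, 5.2, -1.8]
width: 0.264
13.3 grip [ 0.6154 -0.2299  0.1838] rad 0.0768 phi -1.114 tangF 9.25 radF -1.25 fz -1.75 w 0.264
[[-0.0, -0.06, -0.02], [-0.0, -0.06, -0.02], [-0.0, -0.05, -0.02], [-0.0, -0.05, -0.03], [-0.0, -0.05, -0.03], [-0.0, -0.05, -0.03]]
```

```bash
python3 -m creep '[[1,[0,-0.055,-0.03],0],[1,[0,-0.05,-0.03],0]]'
python3 -c "
from h import *
crank((.5815,-.161),n=6,step=.06)"
```

```text
time_s: 13.5
tool_pos: [0.6107, -0.233, 0.2378]
tcp_rot: [0.658, 1.461, -0.589]
contact_force: [10.3, 3.2, -4.1]
width: 0.263
13.5 grip [ 0.6124 -0.2312  0.1839] rad 0.0767 phi -1.156 tangF 10.7 radF 1.18 fz -4.14 w 0.263
[[-0.0, -0.06, -0.02], [-0.0, -0.05, -0.02], [-0.0, -0.05, -0.03], [-0.0, -0.05, -0.03], [-0.0, -0.05, -0.03], [-0.0, -0.05, -0.03]]
```

```bash
python3 -m creep '[[1,[0,0,0],0],[1,[0,0,0],0],[1,[0,0,0],0]]'
python3 -c "
from h import *
crank((.5815,-.161),n=0)"
```

```text
time_s: 13.8
tool_pos: [0.6113, -0.2327, 0.2377]
tcp_rot: [0.659, 1.46, -0.589]
contact_force: [-0.8, 1.8, 2.7]
width: 0.265
13.8 grip [ 0.6131 -0.2309  0.1837] rad 0.0767 phi -1.146 tangF 0.01 radF -1.96 fz 2.74 w 0.265
```

```bash
python3 -m creep '[[0.3,[0,0,0],0],[0,[0,0,0],0],[-0.3,[0,0,0],0],[-0.3,[0,0,0],0],[-0.3,[0,0,0],0],[-0.3,[-0.2,0,0],0],[-0.3,[-0.4,0,0],0],[-0.3,[-0.5,0,0],0],[-0.3,[-0.6,0,0],0],[-0.3,[-0.6,0,0],0],[-0.3,[-0.3,0,0],0],[-0.3,[0,0,0],0]]'
python3 -c "
from h import *
s=st()
d={n:optics.snapshot(n) for n in('scene','side')}
for n in d:
    X=cloud(d[n]).reshape(-1,3);c=d[n]['color'].reshape(-1,3).astype(int)
    q=X[(c.max(1)<75)&(np.hypot(X[:,0]-.613,X[:,1]+.231)<.05)&(X[:,2]>.13)&(X[:,2]<.235)]
    for lo in(.14,.165,.19,.21):
        k=q[(q[:,2]>lo)&(q[:,2]<lo+.025)]
        if len(k):print(n,lo,len(k),k.mean(0).round(3))
v=d['scene']['color'];w=d['side']['color']
o=np.hstack([cv2.resize(w[140:275,260:400],None,fx=2.5,fy=2.5),cv2.resize(v[125:260,220:400],None,fx=2.5,fy=2.5)])
cv2.imwrite('pics/u4.png',o[...,::-1])"
```

```text
time_s: 15.0
tool_pos: [0.6062, -0.2376, 0.3762]
tcp_rot: [0.659, 1.459, -0.589]
contact_force: [0.2, -0.3, -0.0]
width: 0.654
15.0 [ 0.6062 -0.2376  0.3762] [ 0.17 -0.27 -0.04] 0.654
[[0.035, 0.717, 0.696], [0.032, 0.695, -0.718], [-0.999, 0.047, 0.001]]
scene 0.14 65 [ 0.631 -0.223  0.154]
scene 0.165 80 [ 0.63  -0.223  0.178]
scene 0.19 80 [ 0.631 -0.223  0.203]
scene 0.21 57 [ 0.627 -0.223  0.217]
side 0.14 62 [ 0.618 -0.234  0.154]
side 0.165 68 [ 0.618 -0.233  0.178]
side 0.19 62 [ 0.618 -0.234  0.202]
side 0.21 40 [ 0.619 -0.232  0.216]
```

View pics/u4.png

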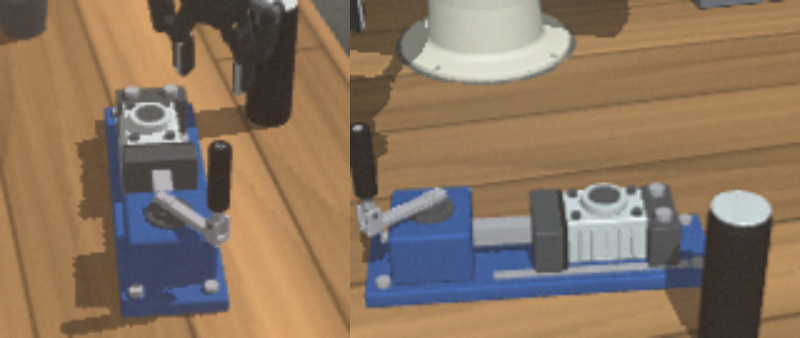

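The handle stands vertical: its axis is the same to about 1–4 mm at every height in both views. The housing is closed between jaw and stop, the can is untouched, and the gripper is clear with about zero force.

```bash
python3 -c "
from h import *
print(r.job_done())"
```

```text
the job is handed in; nothing more can be done
None
```

I swung the folded handle up to its stop, re-centred the grip, and wound the crank about 5.1 rad clockwise. That moved the jaw about 36 mm by the crank ratio. I stopped when the slow effort at the handle rose from about 6 N to 10.7 N. The job is handed in at about 15 s of the 64 s; it reports no verdict.

**Clamping:** From the handle effort I put it at 45–55 N, well under the 200 N limit. This is inferred, as nothing measures the jaw force directly. The last reading was slightly above the 10 N I was aiming for, so it sits close to the 55 N the crank holds by itself. With the arm held still but still gripping, the turning force fell to about 0 and the crank moved back only about 0.01 rad. I did not measure the crank angle again after letting go.

**Last checks:** After release, both cameras showed the handle vertical and the housing seated between the jaw and the back stop. The gripper was clear above the handle, with near-zero force on it.

**Disagreements:**
- The circle of the crank motion put its axis about 5 mm from where the cameras had it. I used the fitted circle, and it tracked well.
- At the stop, the pads slid about 6 mm past the handle's centre, which is why I re-centred the grip before cranking.
- I saw the can unmoved in the final pictures. I did not look at the wrench and tin again, but the arm never went near them.

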